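# Set the label printer's darkness wheel one click on

### The job

On the label printer with the blue lid, press a fingertip lightly on the knurled darkness wheel and drag its top towards the printer's front by one click, until the green stripe clicks in at the pointers, without ever going past it to the yellow one. Do not force the wheel down hard, leave the grey printer's wheel as it is, do not move or lift anything else on the bench, and finish clear of everything.

Things in the scene. Friction and masses are not known exactly. Their poses are not given: they have to be found in the camera images.
- blue: label printer with the BLUE lid, fixed to the table, 220 x 140 mm, lid 70 mm high; origin under its middle. x runs from its front (label slot, nearer the robot) to its back, z up. Its wheel's axle lies along y, 45 mm in front of the middle; its own paper roll (64 mm thick) lies across it 100 mm behind the axle, top 114 mm above the table
- blue_mount: axle block of the blue printer's wheel; axes as blue, origin at the wheel's centre, 64 mm above the table. Block and wheel are sprung: under a finger they give straight down up to 8 mm (about 1.5 N to start, 5 N at 5 mm, 7 N at 8 mm) and come back up
- blue_top (a point): highest point of the blue printer's wheel, 100 mm above the table, where a fingertip presses. Wheel: knurled, black with grey ribs, 72 mm diameter, tread 30 mm wide along the axle, rough (friction about 1), standing 30 mm out of the lid between two cheeks that end 16 mm below its top
- blue_green (a point): middle of the green stripe across the tread of the blue printer's wheel (turns with it). It is set when this is the wheel's highest point, level with the ticks on the cheeks and the white pointers on the lid. At the start a white stripe is up, the green one next behind it (paper-roll side), then a yellow one
- blue_wheel (a joint): turn of the blue printer's wheel, rad: grows as its top moves to the printer's front. Clicks at 0 (white stripe up, the start), 0.6 (green up) and 1.2 (yellow up): 22 mm of tread per click. Let go in between, it snaps into a click (tipping over half-way, at 0.3 and 0.9); turning takes up to about 1.5 N along the tread
- grey_wheel (a joint): the same for the wheel of the other printer, which is alike but has a GREY lid; starts at about 0 and stays there
- grey_mount: wheel axle block of the grey-lidded printer, as blue_mount
- roll_a: loose white paper roll standing between the printers, 57 mm diameter, 57 mm high; origin under its middle
- roll_b: another such loose paper roll, right of the printers
- roll_c: another such loose paper roll, in front of the printers
- tape: loose roll of brown packing tape lying flat, 100 mm diameter, 48 mm high; origin under its middle
- mug: blue mug, 80 mm diameter, 92 mm high; origin under its middle
- carton: small closed carton, 90 x 120 x 60 mm; origin under its middle
- driver: orange-handled screwdriver lying on the table

How it is judged:
By the outcome, as a careful person would: the job done as asked, in the order asked, and still so for the second after the job is handed in, with the robot touching nothing.
It also fails if it takes over 32 s, if anything falls off the work surface, if the arm or the gripper's body presses on something with over 40 N, if the wrist force passes 120 N, or if a joint passes its speed limit or range.

### The arm

A 6-joint arm with a two-finger parallel gripper is mounted at the origin on the work surface. World frame = base frame: x ahead of the robot, y to its left, z up, the work surface at z = 0. Lengths are in m, angles in rad, forces in N, time in s.
With the tool pointing down it reaches from about 0.225 to 0.875 m from the base axis. Payload 3.4 kg.
Tool frame: the origin (TCP) lies at the very end of the fingers, on their centre line; the grasp point (between the pads) lies 19 mm behind it; z points along the fingers, x is the direction in which the jaws open and shut, and the axes are right-handed (so a half turn about z gives the same grasp; the last joint's range is limited). The gripper opens to 85 mm and grips with 20 to 120 N. Pads are 22 mm wide; open, the fingers measure 114 mm over their backs; the gripper's body (76 mm by 85 mm) begins 54 mm behind the grasp point. The pads swing forward as they close: fully open they stand 13 mm farther back than shut.
Start: joints at [1.13, 0.276, 1.505, -0, 1.361, -0.121], TCP at [0.181, 0.546, 0.231] pointing down, gripper open.
Joint ranges: [-2.89, 2.89], [-0.75, 2.08], [0.22, 2.7], [-1.18, 4.32], [0.11, 2.71], [-2.7, 2.7]. Speed limits (rad/s): [2.57, 2.57, 3.14, 3.14, 3.14, 3.14].

### API

Orientations are given as a unit quaternion [w, x, y, z].
In Python, from rig import manip gives the robot as it stands.
- The arm moves only by the tool send_rows, never from a script. Its argument "increments" is a list of rows, each a list of 5 numbers: the opening, from 0 (shut) to 1 (fully open), then the shift along the tool's x, y, z in m, then the turn about the tool's z in rad. A call has 1 to 8 rows; each row shifts and turns the commanded pose from where the row before left it, along the tool's axes as they then stand; what a row does not reach is not made up. A row lasts 1/8 s, in which the tool goes at most 62.5 mm and 10.7 degrees, less where a joint would pass 70% of its speed; a pose out of reach is approached as far as the arm can. A call is refused whole if a number of a shift passes 0.0625 or a number of a turn 0.188, either way. A call with a gripper value outside its range is refused whole. The fingers move at their own pace and stop on an object; "squeeze" is the grip in N (left out, the last holds). Time passes only in rows, so rows that do not move let the fingers close. It gives the time, the measured TCP pose, the force and the opening at its end, in the units of the state.
- manip.get_state(): the state, without advancing time (a new reading comes with each control period).
- manip.get_image(name): name is "scene" or "top" or "wrist"; returns the picture (480x640x3 uint8, red, green, blue); there is no depth.
- manip.calibration(name): a dict with "fx", "fy", "cx", "cy" (pixels), "distortion" ([k1, k2, p1, p2, k3] as OpenCV has them; the pictures are not rectified), "camera_from_world" (4x4, takes a point from world to camera coordinates). Camera axes: x right, y up, looking along -z (the intrinsics and any distortion apply to the point x, -y, -z); pixel columns grow to the right and rows downward; lengths in m; the calibration is good to about 2 mm. A picture is of the moment at which its call begins: read the wrist's pose just before it. calibration takes no time and is no camera call; for the wrist camera it gives the pose at the moment of the call.
- manip.sign_off(): hands the job in, once; it reports no verdict.
The state is a dict: "clock": time; "qpos": joint angles; "qd": joint speeds; "effort": joint torques, N m; "position": TCP position; "ee_rot": TCP orientation; "contact_force": force on the tool from outside, world axes, zero at the start; "moment": the same for the moment, N m; "width": finger opening in m.
Only numpy, scipy, OpenCV 4.12 (cv2) and the standard library are available. Lean on these libraries where they do the work, as an engineer would, in place of code of your own. Each camera call takes 0.05 s, during which the arm holds its last target.

## Working session

There is one attempt and no reset: what is moved stays moved. The work goes in short steps, Python scripts to look and compute and a tool call to move; the robot and the scene stay as the last step left them, time stands still between calls to the robot, and variables do not carry over. Pictures are saved under pics/ and viewed, and the job is handed in when it is done.

Besides the shell and the picture viewer there is one more tool, called after "Request:" by a JSON object that holds its "fn" and its "kwargs". send_rows: Moves the arm, as the interface text tells. Its arguments: {"type":"object","properties":{"increments":{"type":"array","items":{"type":"array","items":{"type":"number"}}},"squeeze":{"type":"number"}},"required":["increments"]}

```bash
mkdir -p pics
python3 - <<'E'
from rig import manip
import cv2,json
s=manip.get_state();print(s)
for n in("scene","top","wrist"):
    c=manip.calibration(n);print(n,c)
    cv2.imwrite(f"pics/{n}0.png",manip.get_image(n)[:,:,::-1])
E
```

```text
{'clock': 0.0, 'qpos': array([ 1.13001675e+00,  2.76597013e-01,  1.50614056e+00,  4.84819576e-06,
        1.36068845e+00, -1.20996555e-01]), 'qd': array([ 0.00061771,  0.00091342, -0.00031227, -0.00084805,  0.00142991,
        0.00123529]), 'effort': array([ 1.58296280e-04, -4.16775155e+01, -2.45802605e+01, -1.85791937e-04,
        1.12194935e-02,  1.92972124e-05]), 'position': array([0.18053203, 0.5453681 , 0.2304356 ]), 'ee_rot': array([ 4.41031082e-04,  8.10666530e-01,  5.85507418e-01, -8.03622518e-04]), 'contact_force': array([ 0.48700252, -0.75004088,  0.25663422]), 'moment': array([ 0.0198014 ,  0.0036579 , -0.06664947]), 'width': 0.08529072996559382}
scene {'fx': 599.8805195509444, 'fy': 599.8805195509444, 'cx': 310.4523100281399, 'cy': 241.9778191368664, 'distortion': array([-0.03123268,  0.        ,  0.        ,  0.        ,  0.        ]), 'camera_from_world': array([[-1.59521605e-02,  9.99621415e-01,  2.24177273e-02,
        -2.50305745e-02],
       [-6.22099939e-01, -2.74751162e-02,  7.82455612e-01,
         2.29032528e-01],
       [ 7.82775316e-01, -1.46420925e-03,  6.223
[... 436 characters left out ...]
544e-01, -8.53944747e-03,  6.70280995e-02,
        -4.79885859e-01],
       [-6.70396267e-02, -1.07053444e-03,  9.97749739e-01,
        -1.31233988e+00],
       [ 0.00000000e+00,  0.00000000e+00,  0.00000000e+00,
         1.00000000e+00]])}
wrist {'fx': 419.35125842913516, 'fy': 419.35125842913516, 'cx': 319.5975067743905, 'cy': 229.58912214062434, 'distortion': array([0.03416594, 0.        , 0.        , 0.        , 0.        ]), 'camera_from_world': array([[ 0.31422152,  0.949348  , -0.00179441, -0.57355044],
       [-0.90339116,  0.29842837, -0.30793654,  0.04092611],
       [-0.29180343,  0.09838134,  0.95140521, -0.3802999 ],
       [ 0.        ,  0.        ,  0.        ,  1.        ]])}
```

View pics/scene0.png

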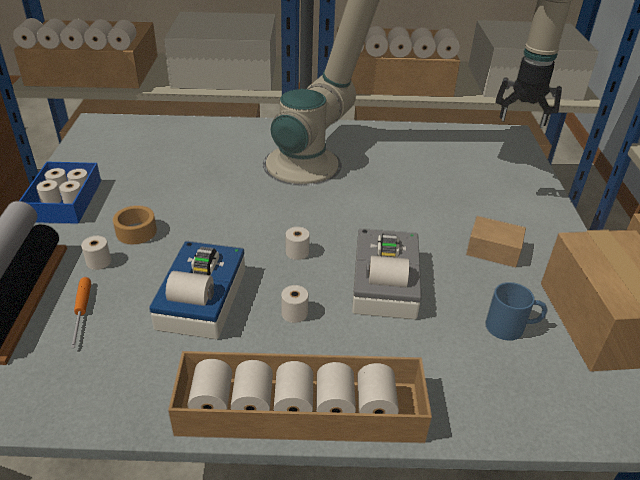

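View pics/top0.png

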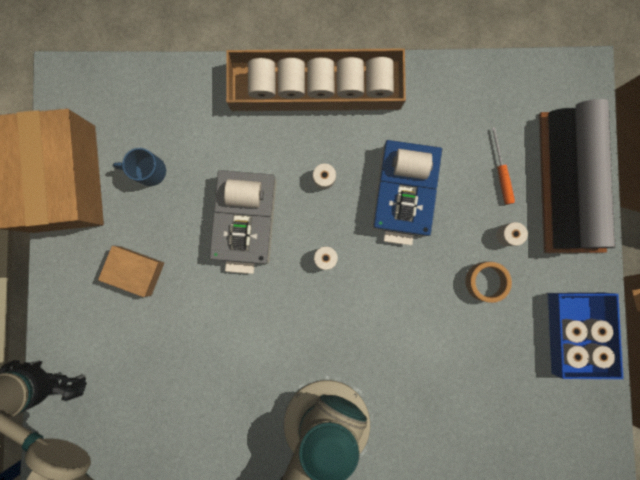

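View pics/wrist0.png

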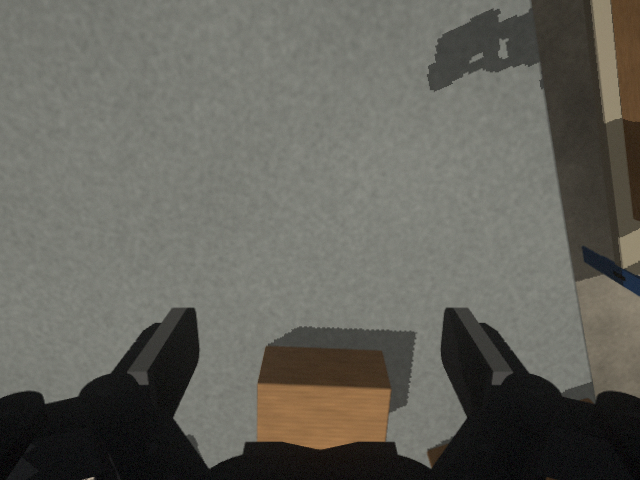

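Run:
```python
import cv2
a=cv2.imread("pics/top0.png")[130:255,360:460];cv2.imwrite("pics/topc.png",cv2.resize(a,None,fx=4.8,fy=4.8,interpolation=cv2.INTER_CUBIC))
a=cv2.imread("pics/scene0.png")[230:340,145:255];cv2.imwrite("pics/scenec.png",cv2.resize(a,None,fx=5,fy=5,interpolation=cv2.INTER_CUBIC))
```

```text
(no output)
```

View pics/topc.png

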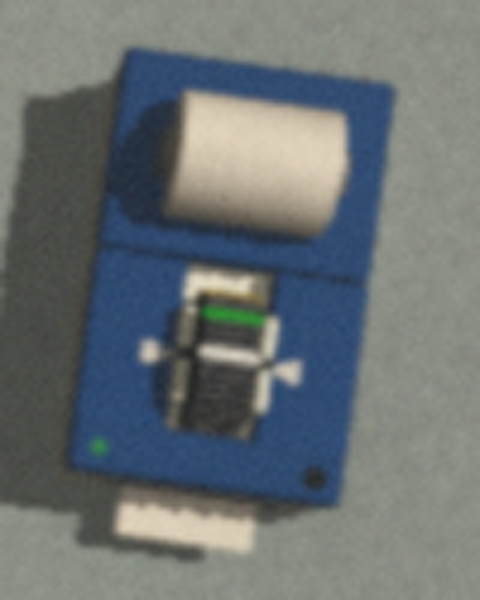

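View pics/scenec.png

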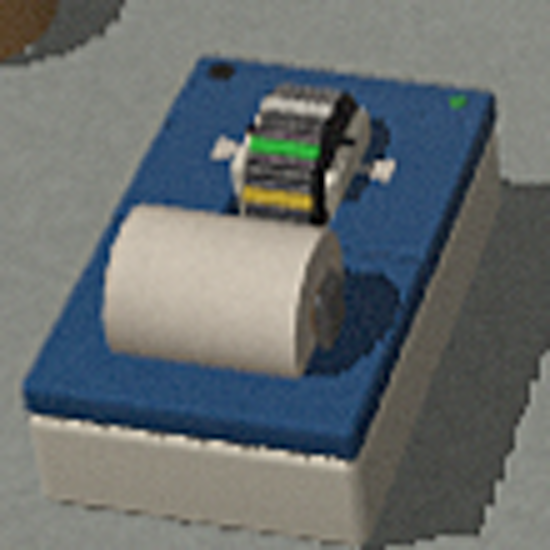

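```bash
cat > h.py <<'E'
import numpy as np,cv2
from rig import manip
def ray(name,p,cal=None):
    c=cal or manip.calibration(name);K=np.array([[c['fx'],0,c['cx']],[0,c['fy'],c['cy']],[0,0,1]])
    u=cv2.undistortPoints(np.array([[p]],float),K,c['distortion'])[0,0]
    T=c['camera_from_world'];R=T[:3,:3];o=-R.T@T[:3,3]
    return o,R.T@np.array([u[0],-u[1],-1.])
def atz(name,p,z,cal=None):
    o,d=ray(name,p,cal);return o+d*(z-o[2])/d[2]
def tri(*L):
    A=np.zeros((3,3));b=np.zeros(3)
    for o,d in L:
        d=d/np.linalg.norm(d);P=np.eye(3)-np.outer(d,d);A+=P;b+=P@o
    x=np.linalg.solve(A,b)
    return x,[np.linalg.norm(np.cross(x-o,d/np.linalg.norm(d))) for o,d in L]
E
python3 - <<'E'
from h import *
f=lambda x,y:(360+x/4.8-.4,130+y/4.8-.4)
g=lambda x,y:(145+x/5-.4,230+y/5-.4)
cs=[atz("top",f(*p),.07) for p in [(125,48),(397,88),(338,505),(70,466)]]
for c in cs: print(c)
m=np.mean(cs,0);ax=(cs[0]+cs[1]-cs[2]-cs[3])/2;yaw=np.arctan2(ax[1],ax[0])
print(m,np.linalg.norm(ax),np.linalg.norm(cs[0]-cs[1]),"yaw",yaw)
e=np.array([np.cos(yaw),np.sin(yaw)]);print("wheel",m[:2]-.045*e)
cs=[atz("scene",g(*p),.07) for p in [(23,400),(350,452),(497,97),(203,57)]]
m=np.mean(cs,0);ax=(cs[0]+cs[1]-cs[2]-cs[3])/2;yaw=np.arctan2(ax[1],ax[0]);e=np.array([np.cos(yaw),np.sin(yaw)])
print(m,np.linalg.norm(ax),np.linalg.norm(cs[0]-cs[1]),"yaw",yaw,"wheel",m[:2]-.045*e)
print("white",tri(ray("top",f(229.5,354)),ray("scene",g(303,105))))
print("green",tri(ray("top",f(233,316)),ray("scene",g(284,147))))
print(atz("top",f(229.5,354),.1))
E
```

```text
[ 0.69645162 -0.14935317  0.07      ]
[ 0.67421901 -0.28733042  0.07      ]
[ 0.46158892 -0.252737    0.07      ]
[ 0.48249608 -0.11800712  0.07      ]
[ 0.57868891 -0.20185693  0.07      ] 0.2158259214876322 0.13975696952581973 yaw -0.15336121177733883
wheel [ 0.53421706 -0.19498269]
[ 0.58572284 -0.20238267  0.07      ] 0.2234554470216316 0.13536819880303566 yaw -0.15038003885282758 wheel [ 0.5412307  -0.19564105]
white (array([ 0.53503558, -0.19418732,  0.10219685]), [np.float64(0.00024010822778312163), np.float64(0.00024010822778308092)])
green (array([ 0.55496657, -0.19870418,  0.09509748]), [np.float64(0.0013690517691130949), np.float64(0.0013690517691131241)])
[ 0.53526886 -0.19433558  0.1       ]
```

Request:
{"fn": "send_rows", "kwargs": {"increments": [[0,-0.0368,0.0363,0,0],[0,-0.0368,0.0363,0,0],[0,-0.0368,0.0363,0,0],[0,-0.0368,0.0363,0,0],[0,-0.0368,0.0363,0,0],[0,-0.0368,0.0363,0,0],[0,-0.0368,0.0363,0,0],[0,-0.0368,0.0363,0,0]], "squeeze": 20}}

```text
clock: 1.15
position: [0.3643, 0.1736, 0.2313]
ee_rot: [0.0, 0.811, 0.586, 0.0]
contact_force: [0.6, 0.8, 0.1]
width: -0.0003
```

Request:
{"fn": "send_rows", "kwargs": {"increments": [[0,-0.0368,0.0363,0,0],[0,-0.0368,0.0363,0,0],[0,-0.0368,0.0363,0,0],[0,-0.0368,0.0363,0,0],[0,-0.0368,0.0363,0,0],[0,-0.0368,0.0363,0,0],[0,-0.0368,0.0363,0,-0.08],[0,-0.0368,0.0363,0,-0.09]]}}

```text
clock: 2.15
position: [0.551, -0.1953, 0.231]
ee_rot: [-0.0, 0.757, 0.653, 0.0]
contact_force: [0.1, 0.1, -0.3]
width: 0.0001
```

Request:
{"fn": "send_rows", "kwargs": {"increments": [[0,0,0,0,0],[0,0,0,0,0]]}}

```text
clock: 2.4
position: [0.55, -0.1932, 0.2306]
ee_rot: [-0.001, 0.758, 0.652, -0.0]
contact_force: [-0.2, 0.9, -1.1]
width: 0.0002
```

```bash
cat > st.py <<'E'
from h import *
from scipy.spatial.transform import Rotation as Ro
def st():
    s=manip.get_state();q=s['ee_rot'];R=Ro.from_quat(q[[1,2,3,0]]).as_matrix()
    print(s['clock'],s['position'].round(4),'F',s['contact_force'].round(2),'w',round(s['width'],4));print('y',R[:,1].round(4),'z',R[:,2].round(4),'yaw y',np.arctan2(R[1,1],R[0,1]).round(4))
    return s,R
E
python3 - <<'E'
from st import *
s,R=st()
T=manip.calibration("wrist")['camera_from_world'];o=-T[:3,:3].T@T[:3,3]
print("cam in tool",R.T@(o-s['position']))
w=np.array([.535,-.1945]);e=np.array([np.cos(-.152),np.sin(-.152)])
for b in(0,.01):
    t=np.r_[w+b*e,.1]; print(b,R.T@(t-s['position']))
cv2.imwrite("pics/w1.png",manip.get_image("wrist")[:,:,::-1])
E
```

```text
2.4 [ 0.55   -0.1932  0.2306] F [-0.17  0.86 -1.12] w 0.0002
y [ 0.9887 -0.1501 -0.002 ] z [-0.0018  0.0015 -1.    ] yaw y -0.1507
cam in tool [-0.00061782 -0.07834086 -0.14285925]
0 [-0.00371272 -0.01434789  0.13061393]
0.01 [-0.00372592 -0.00434792  0.13059387]
```

View pics/w1.png

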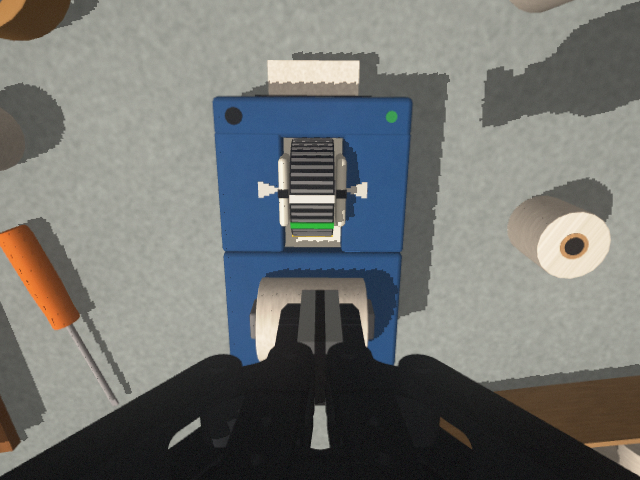

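Run:
```python
from st import *
s,R=st()
p=atz("wrist",(312.5,199),.1);print(p, R.T@(p-s['position']))
print(tri(ray("wrist",(312.5,199)),ray("top",(360+229.5/4.8-.4,130+354/4.8-.4)),ray("scene",(145+303/5-.4,230+105/5-.4))))
a=atz("wrist",(290,199),.1);b=atz("wrist",(335.5,199),.1);print(np.linalg.norm(a-b),np.arctan2(*(b-a)[:2]))
```

```text
2.45 [ 0.5499 -0.1927  0.2309] F [ 0.48 -0.1  -0.49] w 0.0003
y [ 0.9888 -0.1493 -0.0016] z [-0.0014  0.0013 -1.    ] yaw y -0.1498
[ 0.53776737 -0.19622957  0.1       ] [-0.00544165 -0.01123137  0.13090055]
(array([ 0.5359368 , -0.19471589,  0.10297117]), [np.float64(0.0017299588366468813), np.float64(0.0013338233830315768), np.float64(0.0004850128062765282)])
0.0304944805486833 0.14973562256009415
```

Request:
{"fn": "send_rows", "kwargs": {"increments": [[0,-0.0045,-0.004,0.03,0],[0,0,0,0.04,0],[0,0,0,0.03,0],[0,0,0,0.015,0],[0,0,0,0.006,0],[0,0,0,0,0],[0,0,0,0,0],[0,0,0,0,0]]}}

```text
clock: 3.45
position: [0.5466, -0.1978, 0.1112]
ee_rot: [0.001, 0.758, 0.652, 0.0]
contact_force: [0.4, 0.4, -0.1]
width: -0.0001
```

Run:
```python
from st import *
F=[]
for n in("wrist","scene","top","wrist"):
    im=manip.get_image(n);s,R=st();F.append(s['contact_force'])
    cv2.imwrite(f"pics/{n}2.png",im[:,:,::-1])
print(np.mean(F,0))
a=cv2.imread("pics/scene2.png")[200:300,145:265];b=cv2.resize(a,None,fx=5,fy=5,interpolation=cv2.INTER_CUBIC);cv2.imwrite("pics/s2c.png",b)
```

```text
3.5 [ 0.5464 -0.1978  0.111 ] F [-0.22 -0.05 -0.41] w 0.0001
y [ 0.9888 -0.1493  0.0013] z [ 1.3e-03 -5.0e-04 -1.0e+00] yaw y -0.1499
3.55 [ 0.5463 -0.1977  0.1108] F [ 0.65  0.42 -0.1 ] w 0.0
y [ 0.9888 -0.1493  0.001 ] z [ 1.e-03 -3.e-04 -1.e+00] yaw y -0.1499
3.6 [ 0.5462 -0.1977  0.1107] F [-0.3  -0.03  0.26] w -0.0002
y [ 9.888e-01 -1.493e-01  7.000e-04] z [ 7.e-04 -2.e-04 -1.e+00] yaw y -0.1499
3.65 [ 0.5462 -0.1976  0.1106] F [-0.2  -0.25 -0.09] w -0.0002
y [ 9.888e-01 -1.493e-01  5.000e-04] z [ 5.e-04 -2.e-04 -1.e+00] yaw y -0.1499
[-0.01597635  0.02144362 -0.08235285]
```

View pics/wrist2.png

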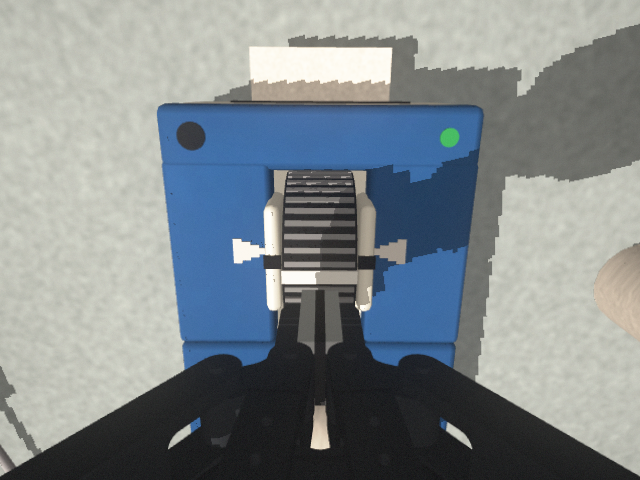

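View pics/s2c.png

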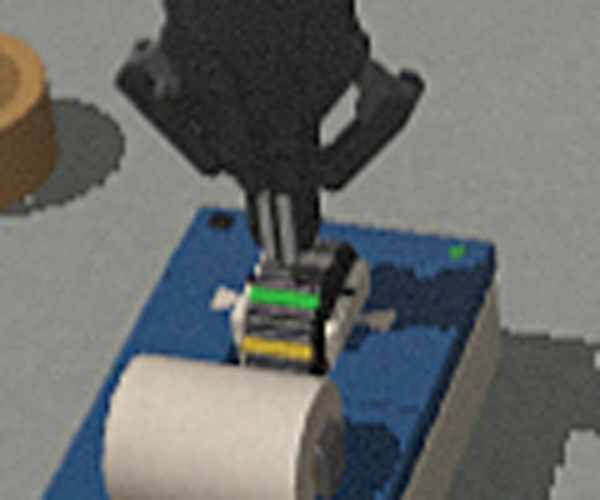

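Run:
```python
from st import *
s,R=st()
p=atz("wrist",(320,290),s['position'][2]);print(R.T@(p-s['position']))
p=atz("wrist",(320,277),.1);print(R.T@(p-s['position']),p)
```

```text
3.65 [ 0.5462 -0.1976  0.1106] F [-0.2  -0.25 -0.09] w -0.0002
y [ 9.888e-01 -1.493e-01  5.000e-04] z [ 5.e-04 -2.e-04 -1.e+00] yaw y -0.1499
[-5.14185505e-04 -8.25308882e-03 -4.23172518e-06]
[-0.00050786 -0.00877879  0.01056367] [ 0.53740048 -0.19682554  0.1       ]
```

Request:
{"fn": "send_rows", "kwargs": {"increments": [[0,0,0,0.004,0],[0,0,0,0.003,0],[0,0,0,0,0],[0,0,0,0,0]]}}

```text
clock: 4.15
position: [0.5461, -0.1975, 0.1032]
ee_rot: [-0.0, 0.758, 0.652, 0.0]
contact_force: [0.0, -0.2, -0.1]
width: 0.0
```

Request:
{"fn": "send_rows", "kwargs": {"increments": [[0,0,0,0.001,0],[0,0,0,0,0]]}}

```text
clock: 4.4
position: [0.546, -0.1975, 0.1022]
ee_rot: [-0.0, 0.758, 0.652, 0.0]
contact_force: [-0.8, 0.0, -0.1]
width: -0.0001
```

Request:
{"fn": "send_rows", "kwargs": {"increments": [[0,0,0,0.001,0],[0,0,0,0,0]]}}

```text
clock: 4.65
position: [0.546, -0.1975, 0.1012]
ee_rot: [-0.0, 0.758, 0.652, 0.0]
contact_force: [0.0, 0.8, -0.9]
width: 0.0001
```

Request:
{"fn": "send_rows", "kwargs": {"increments": [[0,0,0,0.001,0],[0,0,0,0,0]]}}

```text
clock: 4.9
position: [0.546, -0.1975, 0.1002]
ee_rot: [-0.0, 0.758, 0.652, 0.0]
contact_force: [0.9, -0.5, -0.2]
width: 0.0001
```

Request:
{"fn": "send_rows", "kwargs": {"increments": [[0,0,0,0.001,0],[0,0,0,0,0]]}}

```text
clock: 5.15
position: [0.5462, -0.1976, 0.0995]
ee_rot: [0.0, 0.758, 0.652, 0.0]
contact_force: [0.7, 0.4, 1.1]
width: 0.0002
```

Request:
{"fn": "send_rows", "kwargs": {"increments": [[0,0,0,0.001,0],[0,0,0,0,0]]}}

```text
clock: 5.4
position: [0.5463, -0.1976, 0.0985]
ee_rot: [0.0, 0.758, 0.652, 0.0]
contact_force: [0.7, 0.2, 2.3]
width: -0.0002
```

Request:
{"fn": "send_rows", "kwargs": {"increments": [[0,0,0,0.001,0],[0,0,0,0,0],[0,0,-0.001,0,0],[0,0,-0.001,0,0],[0,0,-0.002,0,0],[0,0,-0.002,0,0]]}}

```text
clock: 6.15
position: [0.5404, -0.1967, 0.0974]
ee_rot: [0.0, 0.758, 0.652, 0.0]
contact_force: [1.8, -0.1, 3.4]
width: 0.0002
```

Run:
```python
from st import *
for n in("wrist","scene"):
    im=manip.get_image(n);s,R=st()
    cv2.imwrite(f"pics/{n}3.png",im[:,:,::-1])
a=cv2.imread("pics/scene3.png")[200:300,145:265];b=cv2.resize(a,None,fx=5,fy=5,interpolation=cv2.INTER_CUBIC);cv2.imwrite("pics/s3c.png",b)
a=cv2.imread("pics/wrist3.png")[80:380,160:480];b=cv2.resize(a,None,fx=2,fy=2,interpolation=cv2.INTER_CUBIC);cv2.imwrite("pics/w3c.png",b)
```

```text
6.2 [ 0.5399 -0.1966  0.0974] F [1.38 0.65 3.67] w 0.0001
y [ 9.888e-01 -1.493e-01  3.000e-04] z [ 3.e-04 -0.e+00 -1.e+00] yaw y -0.1498
6.25 [ 0.54   -0.1966  0.0974] F [1.17 0.86 2.5 ] w -0.0002
y [ 9.888e-01 -1.493e-01  1.000e-04] z [ 1.e-04  0.e+00 -1.e+00] yaw y -0.1498
```

View pics/s3c.png

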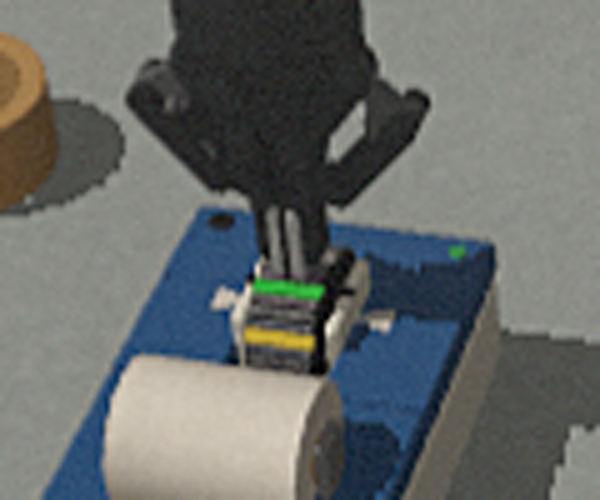

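View pics/w3c.png

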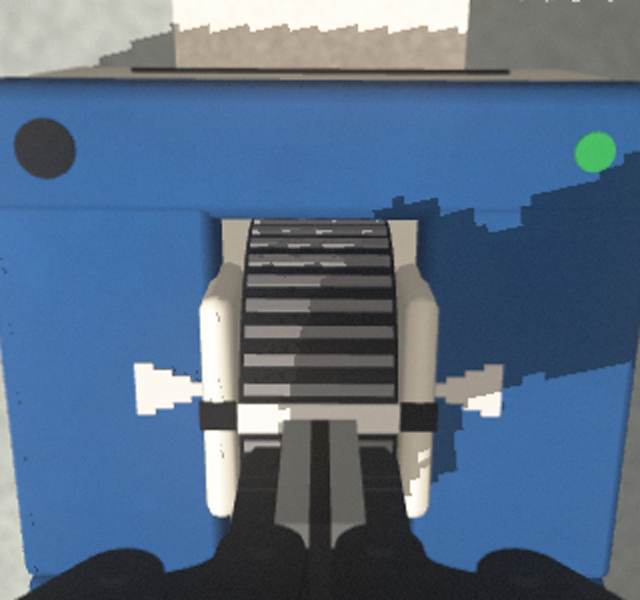

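Request:
{"fn": "send_rows", "kwargs": {"increments": [[0,0,-0.002,0,0],[0,0,-0.002,0,0],[0,0,-0.002,0,0],[0,0,-0.002,0,0],[0,0,-0.001,0,0],[0,0,0,0,0]]}}

```text
clock: 7.0
position: [0.5306, -0.1951, 0.0971]
ee_rot: [-0.001, 0.758, 0.652, -0.0]
contact_force: [-1.5, 0.7, 3.9]
width: -0.0
```

Run:
```python
from st import *
for n in("wrist","scene"):
    im=manip.get_image(n);s,R=st()
    cv2.imwrite(f"pics/{n}4.png",im[:,:,::-1])
a=cv2.imread("pics/scene4.png")[200:300,145:265];b=cv2.resize(a,None,fx=5,fy=5,interpolation=cv2.INTER_CUBIC);cv2.imwrite("pics/s4c.png",b)
a=cv2.imread("pics/wrist4.png")[80:380,160:480];b=cv2.resize(a,None,fx=2,fy=2,interpolation=cv2.INTER_CUBIC);cv2.imwrite("pics/w4c.png",b)
```

```text
7.05 [ 0.5307 -0.1952  0.0971] F [-0.76  0.99  3.76] w -0.0
y [ 9.888e-01 -1.493e-01 -9.000e-04] z [-9.e-04  4.e-04 -1.e+00] yaw y -0.1498
7.1 [ 0.5309 -0.1952  0.0971] F [-0.82 -0.11  2.86] w 0.0002
y [ 9.888e-01 -1.492e-01 -7.000e-04] z [-6.e-04  3.e-04 -1.e+00] yaw y -0.1497
```

View pics/s4c.png

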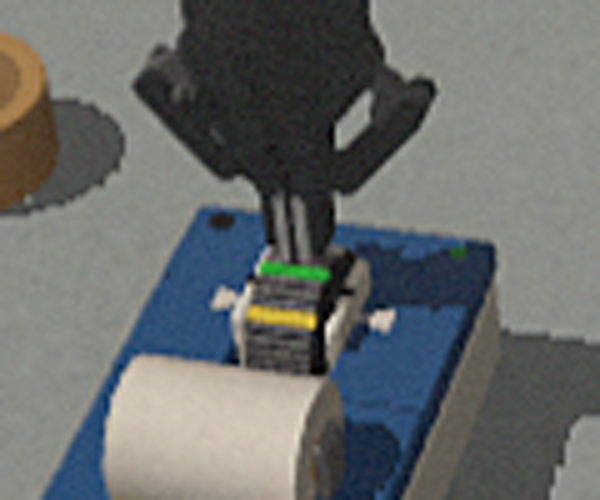

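View pics/w4c.png

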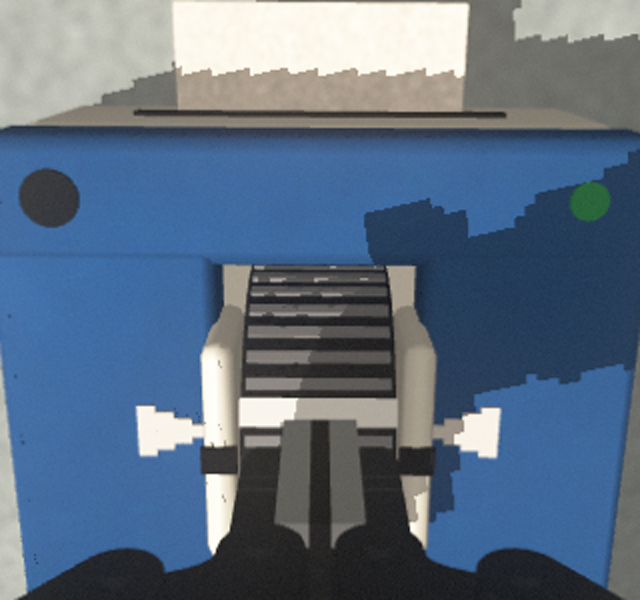

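Request:
{"fn": "send_rows", "kwargs": {"increments": [[0,0,-0.0015,0,0],[0,0,-0.0015,0,0],[0,0,-0.001,0,0],[0,0,0,0,0],[0,0,0,0,0]]}}

```text
clock: 7.72
position: [0.5272, -0.1946, 0.0972]
ee_rot: [-0.0, 0.758, 0.652, 0.0]
contact_force: [-0.8, 0.9, 3.3]
width: -0.0007
```

Run:
```python
from st import *
for n in("wrist","scene"):
    im=manip.get_image(n);s,R=st()
    cv2.imwrite(f"pics/{n}5.png",im[:,:,::-1])
a=cv2.imread("pics/scene5.png")[200:300,145:265];b=cv2.resize(a,None,fx=5,fy=5,interpolation=cv2.INTER_CUBIC);cv2.imwrite("pics/s5c.png",b)
```

```text
7.775 [ 0.5272 -0.1946  0.0973] F [-0.33  1.78  3.35] w 0.0001
y [ 9.888e-01 -1.493e-01 -1.000e-04] z [-1.e-04  2.e-04 -1.e+00] yaw y -0.1498
7.825 [ 0.5272 -0.1946  0.0973] F [-0.69  0.21  2.97] w -0.0002
y [ 0.9888 -0.1492 -0.    ] z [-0.e+00  2.e-04 -1.e+00] yaw y -0.1498
```

View pics/s5c.png

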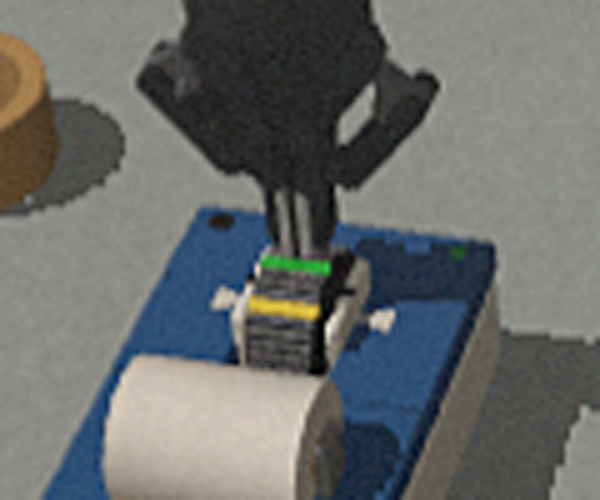

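Request:
{"fn": "send_rows", "kwargs": {"increments": [[0,0,0,-0.004,0],[0,0,0,-0.01,0],[0,0,0,-0.03,0],[0,0,0,-0.04,0],[0,0,0,-0.04,0],[0,0,0.02,-0.02,0],[0,0,0.02,0,0],[0,0,0,0,0]]}}

```text
clock: 8.82
position: [0.5678, -0.201, 0.2416]
ee_rot: [0.001, 0.758, 0.652, 0.0]
contact_force: [0.6, -0.4, -0.3]
width: 0.0
```

Run:
```python
from st import *
for n in("wrist","scene","top"):
    im=manip.get_image(n);s,R=st()
    cv2.imwrite(f"pics/{n}6.png",im[:,:,::-1])
a=cv2.imread("pics/scene6.png")[200:300,145:265];b=cv2.resize(a,None,fx=5,fy=5,interpolation=cv2.INTER_CUBIC);cv2.imwrite("pics/s6c.png",b)
```

```text
8.875 [ 0.5666 -0.2006  0.2411] F [-0.55  0.09 -0.13] w -0.0
y [ 9.888e-01 -1.489e-01 -9.000e-04] z [-9.e-04  3.e-04 -1.e+00] yaw y -0.1495
8.925 [ 0.566  -0.2005  0.2409] F [ 0.82 -0.72  0.56] w 0.0001
y [ 0.9888 -0.1491 -0.0016] z [-1.6e-03  6.0e-04 -1.0e+00] yaw y -0.1497
8.975 [ 0.5658 -0.2004  0.2409] F [-0.46 -0.1  -0.21] w -0.0003
y [ 0.9888 -0.1492 -0.0017] z [-1.6e-03  6.0e-04 -1.0e+00] yaw y -0.1498
```

View pics/s6c.png

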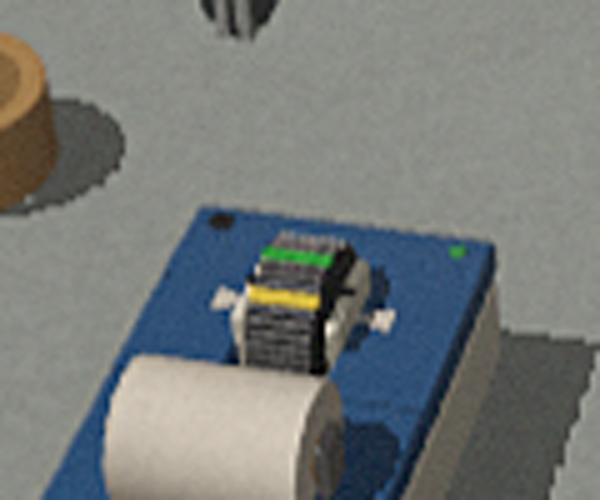

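View pics/wrist6.png

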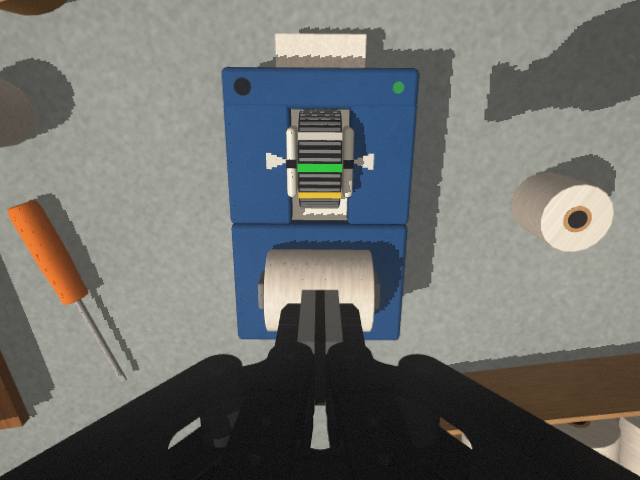

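View pics/top6.png

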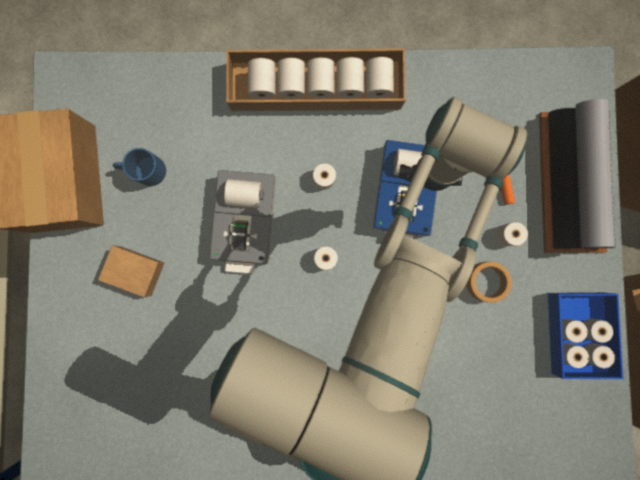

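Run:
```python
from st import *
im=cv2.imread("pics/wrist6.png").astype(int);m=(im[...,1]>im[...,2]+60)&(im[...,1]>im[...,0]+60);m[:140]=0;m[190:]=0
v,u=np.nonzero(m);pw=(u.mean(),v.mean())
i2=cv2.imread("pics/scene6.png").astype(int);m=(i2[...,1]>i2[...,2]+40)&(i2[...,1]>i2[...,0]+40);m[:245]=0;m[258:]=0;m[:,:190]=0;m[:,220:]=0
v,u=np.nonzero(m);ps=(u.mean(),v.mean());print(pw,ps)
print(tri(ray("wrist",pw),ray("scene",ps)))
s,R=st();p=atz("wrist",pw,.1);print(p)
i0=cv2.imread("pics/scene0.png").astype(int)
for i in (i0,i2): print([ (r,i[r,200:212].mean(0).round().astype(int).tolist()) for r in range(246,257)])
w=[cv2.resize(cv2.imread(f"pics/{f}.png")[a:a+60,255:385],None,fx=6,fy=6,interpolation=cv2.INTER_CUBIC)[:290] for f,a in(("wrist0",0),)]
a=cv2.imread("pics/w1.png")[170:220,250:380];b=cv2.imread("pics/wrist6.png")[140:190,258:388]
cv2.imwrite("pics/cmp.png",cv2.resize(np.vstack([a,b]),None,fx=5.5,fy=5.5,interpolation=cv2.INTER_CUBIC))
```

```text
(np.float64(319.0), np.float64(167.5)) (np.float64(204.22222222222223), np.float64(250.86111111111111))
(array([ 0.53481472, -0.19671402,  0.1012367 ]), [np.float64(6.480536040998164e-05), np.float64(6.480536040997136e-05)])
8.975 [ 0.5658 -0.2004  0.2409] F [-0.46 -0.1  -0.21] w -0.0003
y [ 0.9888 -0.1492 -0.0017] z [-1.6e-03  6.0e-04 -1.0e+00] yaw y -0.1498
[ 0.53502966 -0.19681006  0.1       ]
[(246, [109, 77, 50]), (247, [102, 91, 84]), (248, [88, 93, 95]), (249, [90, 94, 98]), (250, [138, 145, 149]), (251, [162, 172, 176]), (252, [130, 137, 141]), (253, [74, 77, 79]), (254, [64, 66, 67]), (255, [68, 69, 71]), (256, [62, 62, 66])]
[(246, [119, 89, 63]), (247, [121, 114, 110]), (248, [106, 108, 114]), (249, [90, 94, 96]), (250, [75, 130, 75]), (251, [55, 154, 45]), (252, [72, 130, 70]), (253, [70, 78, 73]), (254, [71, 69, 74]), (255, [70, 71, 73]), (256, [66, 66, 67])]
```

View pics/cmp.png

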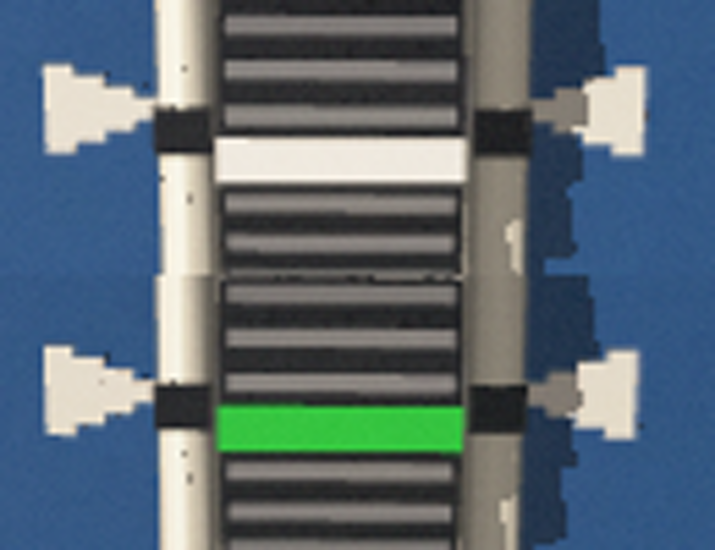

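Run:
```python
from st import *
st();print(manip.sign_off())
```

```text
8.975 [ 0.5658 -0.2004  0.2409] F [-0.46 -0.1  -0.21] w -0.0003
y [ 0.9888 -0.1492 -0.0017] z [-1.6e-03  6.0e-04 -1.0e+00] yaw y -0.1498
the job is handed in; nothing more can be done
None
```

The blue printer's wheel is turned one click and the green stripe sits at the pointers. I pressed the shut fingertips on the top of the wheel with about 3–4 N, roughly 2.5 mm down. I dragged the top about 19 mm towards the front, past the half-way point, then lifted straight off and let it snap in. The job was handed in at 9.0 s.

- **Stripe position:** in the scene and wrist pictures, green now stands exactly where white stood at the start. It measured 101 mm above the table at (0.535, −0.197), against 100 mm expected. The yellow stripe stayed behind it in every picture taken.
- **Clear of everything:** the gripper finished at z = 0.24 m, and the force reading was only noise.
- **Other things on the bench:** in the last top view the grey printer's wheel and the loose items looked unmoved by eye. The arm hid some of the right-hand side, including part of the screwdriver.
- **Disagreement:** position estimates from the different cameras differed by up to about 2–3 mm, close to the stated calibration accuracy. No check failed.

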